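# Hold the pump cover over its screw holes

### The arm

A 6-joint arm with a two-finger parallel gripper is mounted at the origin on the work surface. World frame = base frame: x ahead of the robot, y to its left, z up, the work surface at z = 0. Lengths are in m, angles in degrees, forces in N, time in s.
With the tool pointing down it reaches from about 0.4 to 0.825 m from the base axis. Payload 7 kg.
Tool frame: the origin (TCP) lies at the very end of the fingers, on their centre line; the grasp point (between the pads) lies 19 mm behind it; z points along the fingers, y is the line along which they close (so a half turn about z gives the same grasp; the last joint's range is limited). The gripper opens to 88 mm and grips with 3 to 60 N. Pads are 19 mm wide; open, the fingers measure 130 mm over their backs; the gripper's body (78 mm by 193 mm) begins 47 mm behind the grasp point.
Start: joints at [88.012, 20.546, 0.682, 0, -70.136, -16.507], TCP at [0.214, 0.64, 0.227] pointing down, gripper open.
Joint ranges: [-176.03, 176.03], [-82.01, 121.73], [-58.28, 71.71], [-173.87, 95.51], [-174.79, -0.11], [-173.66, 173.66]. Speed limits (degrees/s): [136.94, 136.94, 172.46, 180, 180, 180].

### API

Orientations are given as [roll, pitch, yaw] about the fixed x, y, z axes, in that order (R = Rz(yaw) Ry(pitch) Rx(roll)).
In Python, from plant import get_state, imaging, r, finder gives the robot as it stands.
- The arm moves only by the shell command python3 -m handwheel 'ROWS' [FORCE]. ROWS is JSON, a list of rows, each a list of 5 numbers: the closure, from 0 (fully open) to 1 (shut), then the shift along the world's x, y, z in cm, then the turn about the world's z in degrees. A call has 1 to 8 rows; each row is the pose to reach, as a shift and turn from the pose commanded when the call began; what a row does not reach only later rows make up. A row lasts 1/8 s, in which the tool goes at most 62.5 mm and 10.7 degrees, less where a joint would pass 70% of its speed; a pose out of reach is approached as far as the arm can. A call with a gripper value outside its range is refused whole. The fingers move at their own pace and stop on an object; FORCE is the grip in N (left out, the last holds). Time passes only in rows, so rows that repeat a pose let the fingers close. It gives the time, the measured TCP pose, the force, the opening and the grip force at its end, in the units of the state.
- get_state(): the state, without advancing time (a new reading comes with each control period).
- imaging.capture(name): name is "scene" or "top"; returns (picture, depth): 420x560x3 uint8, red, green, blue; 420x560 float32, m along the optical axis (not along the pixel's ray), 0 where there is no reading.
- imaging.get_calibration(name): a dict with "fx", "fy", "cx", "cy" (pixels), "dist" ([k1, k2, p1, p2, k3] as OpenCV has them; the pictures are not rectified), "rvec" (rotation vector, rad) and "tvec" (3), from world to camera coordinates, as OpenCV has them. Camera axes: x right, y down, z forward; pixel columns grow to the right and rows downward; lengths in m; the calibration is good to about 2 mm. A picture is of the moment at which its call begins. get_calibration takes no time and is no camera call.
- r.close_job(): hands the job in; it is judged then, once.
Trained networks look in the newest picture that a camera, given by its name, has taken for a name from the list of things; names that differ only in an ending like _2 or _b are one class to them, and where a whole thing is asked for, a point or a joint stands for the part that bears it (a point fixed in the world has none). Each returns a list of dicts, best first, with "p" (0 to 1); they miss things now and then, are a little off and sometimes report something else, mostly with a low value. They report only what shows in the picture. A call takes as long as a camera call. They do not tell look-alikes from the thing itself.
- finder.cut_out(camera, query): "region" (420x560 bool, what is visible of it) and "pixel" ([column, row] in pixels, amid what is visible of it).
The state is a dict: "time_s": time; "joints": joint angles; "qd": joint speeds; "joint_torque": joint torques, N m; "tcp_pos": TCP position; "eef_rot": TCP orientation; "contact_force": force on the tool from outside, world axes, zero at the start; "moment": the same for the moment, N m; "gripper_width": finger opening in m; "gripper_force": force on a finger pad.
Only numpy, scipy, OpenCV 4.12 (cv2) and the standard library are available. Lean on these libraries where they do the work, as an engineer would, in place of code of your own. Each camera call takes 0.05 s, during which the arm holds its last target. There are 200 camera calls.

### The job

The chocolate pump has been washed and its face freshly greased: pull the clipped-on dust cap off it and set the cap down flat, right way up, in the sheet pan. Then take the cover plate by its valve block and hold it level over the pump, valve nose on the outlet side and every hole lined up over its threaded hole, hovering one to two centimetres above the face without ever touching the pump with it, so that I can start the screws; finish still holding it there. Drop nothing and leave the other things where they are.

Things in the scene. Friction and masses are not known exactly. Their poses are not given: they have to be found in the camera images.
- pump: steel gear pump standing open face up; does not move. Foot 98 x 132 x 10 mm; top flange 80 (x) x 104 mm (y), its flat face 80 mm above the worktop, two gears in the middle, a threaded hole at each corner. Outlet: pipe stub with 48 mm collar reaching to x = +78 mm, 36 mm up; the inlet at -x is a flush socket. Two spring-ball catches in its +y and -y ends. Origin: centre of underside, z up
- cap: white plastic dust cap, 90 (x) x 114 mm (y), snapped over the pump's flange: 14 mm skirt, 3 mm top, 0.1 kg; it hides the face. Origin: centre of the skirt's lower edge, 66 mm above the pump's origin, same axes. The skirt's bead is clicked under the pump's two catches: a straight upward pull of roughly 10 N within the first 5 mm frees it; clear of the flange after 14 mm
- cover: grey anodised aluminium cover plate lying on the worktop, 80 (x) x 104 (y) x 8 mm, an 11 mm through hole at each corner, 0.4 kg. The relief-valve block in the middle of its upper side is 46 mm along x, 30 mm thick along y, its top 48 mm above the underside; the round valve nose sticks out of it along +x to x = 42 mm, 30 mm up. Origin: centre of the underside, z up
- pan: shallow aluminium sheet pan lined with baking paper, 290 mm (x) x 200 mm (y), rim 20 mm high, floor 3 mm above the worktop; it does not move. A clamp ferrule stands near its +x end, the rest is empty. Origin: centre of the underside, z up.
- cap_grip (a point): middle of the cap's upright grip rib, 34 mm above the cap's origin: the rib is 60 mm along x, 14 mm thick along y, and stands from 17 to 50 mm above the skirt's lower edge
- pump_hole0 (a point): mouth of the pump's threaded hole (8 mm) at x +29, y +41 mm in the pump's frame, on the sealing face, 80 mm above the worktop
- pump_hole1 (a point): mouth of the pump's threaded hole (8 mm) at x -29, y +41 mm in the pump's frame, on the sealing face, 80 mm above the worktop
- pump_hole2 (a point): mouth of the pump's threaded hole (8 mm) at x -29, y -41 mm in the pump's frame, on the sealing face, 80 mm above the worktop
- pump_hole3 (a point): mouth of the pump's threaded hole (8 mm) at x +29, y -41 mm in the pump's frame, on the sealing face, 80 mm above the worktop
- cover_hole0 (a point): 11 mm hole of the cover plate at x +29, y +41 mm in the cover's frame, at its underside; belongs over pump_hole0
- cover_hole1 (a point): 11 mm hole of the cover plate at x -29, y +41 mm in the cover's frame, at its underside; belongs over pump_hole1
- cover_hole2 (a point): 11 mm hole of the cover plate at x -29, y -41 mm in the cover's frame, at its underside; belongs over pump_hole2
- cover_hole3 (a point): 11 mm hole of the cover plate at x +29, y -41 mm in the cover's frame, at its underside; belongs over pump_hole3
- ferrule: steel clamp ferrule, 52 mm across, 34 mm high, standing in the pan 100 mm from the pan's centre towards its +x end; leave it. Origin: centre of the underside.
- screw_dish: small steel dish, 80 mm across, 24 mm high, with the four cover screws; stands between the robot and the pump; leave it. Origin: centre of the underside.
- grease: jar of food grease, 58 mm across, 55 mm high; leave it. Origin: centre of the underside.
- hex_key: hex key lying flat, about 105 x 35 x 6 mm; leave it. Origin: underside, near the middle of the long arm.
- wear_plate: flat steel wear plate of the pump, 80 x 104 x 6 mm, with four corner holes and a 34 x 59 mm window in the middle and no valve block: not the cover; leave it. Origin: centre of the underside.
- mould: clear chocolate-bar mould, 135 x 275 x 24 mm; leave it. Origin: centre of the underside.
Things that resemble listed ones, but are neither listed nor needed, are in the scene too. Leave any green or purple look-alike of the cover alone.

How it is judged:
By the outcome, as a careful person would: the job done as asked, in the order asked, and still so for the second after the job is handed in, while the arm keeps its last pose, push and grip.
It also fails if it takes over 61 s, if anything falls off the work surface, if the arm or the gripper's body presses on something with over 40 N, if the wrist force passes 120 N, or if a joint passes its speed limit or range.

## Working session

There is one attempt and no reset: what is moved stays moved. The work goes in short steps, Python scripts to look and compute and a shell command to move; the robot and the scene stay as the last step left them, time stands still between calls to the robot, and variables do not carry over. Pictures are saved under pics/ and viewed, at most 10 in all, crops included, and the job is handed in when it is done.

```bash
ls; mkdir -p pics
cat > h.py <<'E'
import numpy as np, cv2
from plant import get_state, imaging, r, finder
def cap(n): 
    return imaging.capture(n)
def world(n, px, d):
    c=imaging.get_calibration(n); K=np.array([[c['fx'],0,c['cx']],[0,c['fy'],c['cy']],[0,0,1]])
    px=np.asarray(px,float).reshape(-1,1,2)
    u=cv2.undistortPoints(px,K,np.array(c['dist'])).reshape(-1,2)
    d=np.asarray(d,float).reshape(-1)
    P=np.c_[u*d[:,None],d]
    R=cv2.Rodrigues(np.array(c['rvec'],float))[0]
    return (P-np.array(c['tvec']).ravel())@R
def cloud(n, region, dep):
    v,u=np.nonzero(region&(dep>0))
    return world(n,np.c_[u,v],dep[v,u])
def proj(n,P):
    c=imaging.get_calibration(n); K=np.array([[c['fx'],0,c['cx']],[0,c['fy'],c['cy']],[0,0,1]])
    return cv2.projectPoints(np.asarray(P,float),np.array(c['rvec'],float),np.array(c['tvec'],float),K,np.array(c['dist']))[0].reshape(-1,2)
def rect(P):
    return cv2.minAreaRect((P[:,:2]*1000).astype(np.float32))
E
python3 - <<'E'
from h import *
for n in ("scene","top"):
    p,d=cap(n); cv2.imwrite(f'pics/{n}0.png',p[:,:,::-1]); np.savez(f'{n}0.npz',p=p,d=d)
    for q in ("cap","cover","pan","pump","ferrule","wear_plate","screw_dish"):
        for f in finder.cut_out(n,q):
            R=f['region'];C=cloud(n,R,d)
            if len(C)<5: continue
            print(n,q,round(f['p'],2),np.round(f['pixel']),R.sum(),np.round(np.median(C,0),3),np.round(np.percentile(C[:,2],[5,95]),3),[np.round(x,1) for x in rect(C)])
E
```

```text
pics
scene cap 0.87 [271. 230.] 2102 [0.586 0.058 0.083] [0.072 0.115] [array([554.7,   8.1]), array([228.6, 121.5]), np.float64(61.4)]
scene cover 0.79 [251. 189.] 1044 [ 0.478 -0.133  0.009] [0.002 0.049] [array([ 460.2, -157.4]), array([134.7,  89.2]), np.float64(66.1)]
scene cover 0.68 [267. 153.] 747 [ 0.335 -0.244  0.009] [0.003 0.049] [array([ 315.5, -273.4]), array([145. ,  85.1]), np.float64(63.7)]
scene cover 0.55 [220. 165.] 887 [ 0.476 -0.286  0.009] [0.001 0.049] [array([ 458.8, -314.6]), array([139.8,  98. ]), np.float64(84.8)]
scene pan 0.77 [400. 297.] 14010 [0.468 0.299 0.005] [0.002 0.023] [array([449.2, 282.7]), array([325.1, 221. ]), np.float64(3.7)]
scene pan 0.46 [142. 200.] 865 [ 0.714 -0.302  0.006] [0.    0.008] [array([ 711.8, -311.3]), array([118.1,  85.3]), np.float64(83.5)]
scene pan 0.16 [268. 262.] 1632 [0.611 0.09  0.024] [0.008 0.053] [array([600.6,  57.8]), array([ 99.9, 162.7]), np.float64(23.8)]
scene pump 0.58 [268. 264.] 1674 [0.612 0.09  0.023] [0.006 0.053] [array([601.5,  55.8]), array([ 99.9, 163.5]), np.float64(23.8)]
scene pump 0.56 [220. 1
[... 878 characters left out ...]
312.1, 221.5]), np.float64(3.7)]
top pan 0.41 [385. 237.] 1060 [ 0.467 -0.292  0.008] [0.003 0.049] [array([ 467.8, -299.9]), array([104.7,  80.5]), np.float64(88.4)]
top pump 0.79 [265. 183.] 340 [0.586 0.03  0.012] [0.005 0.056] [array([590.3,  44.5]), array([126.6, 126.3]), np.float64(81.2)]
top ferrule 0.6 [178. 208.] 291 [0.562 0.265 0.037] [0.032 0.04 ] [array([562.3, 265.3]), array([50.1, 48.7]), np.float64(27.9)]
top wear_plate 0.86 [386. 161.] 840 [ 0.711 -0.309  0.005] [-0.001  0.009] [array([ 713.5, -308.8]), array([107.4,  81.8]), np.float64(84.1)]
top screw_dish 0.9 [274. 271.] 702 [0.391 0.01  0.01 ] [-0.001  0.024] [array([391.4,   8.7]), array([81.7, 77. ]), np.float64(62.7)]
```

View pics/scene0.png

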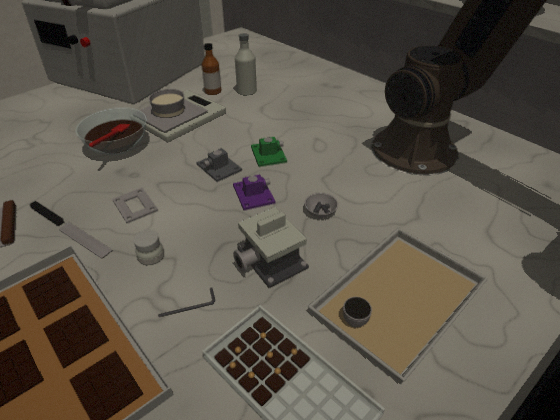

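View pics/top0.png

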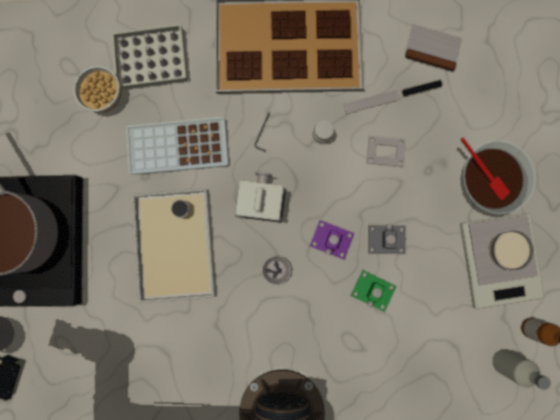

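The scene picture shows the white cap on the pump at (271,230) with the outlet stub at (245,258), and the pan at (400,297) with the ferrule at (357,312). The top picture shows the cap at (260,200), outlet at (265,178), and the pan at (175,245) with the ferrule at (180,208).

Things that could be taken for the cover, in top pixels: grey one (386,239), purple one (332,238), green one (374,290), wear plate (386,151). The grey one with the valve block fits the description. Next I'll check it in one close crop and measure.

Run:
```python
from h import *
a=[]
for n,(u,v,w) in {"scene":(218,165,28),"top":(386,239,28)}.items():
    p=np.load(f'{n}0.npz')['p']; a.append(cv2.resize(p[v-w:v+w,u-w:u+w],(390,390),interpolation=cv2.INTER_CUBIC))
cv2.imwrite('pics/crop0.png',np.hstack(a)[:,:,::-1])
def near(n,c,r,z0,z1):
    d=np.load(f'{n}0.npz')['d']; C=cloud(n,np.ones_like(d,bool),d)
    m=(np.hypot(C[:,0]-c[0],C[:,1]-c[1])<r)&(C[:,2]>z0)&(C[:,2]<z1); return C[m]
def rep(t,C):
    print(t,len(C),np.round(np.median(C,0),4),[np.round(x,1) for x in rect(C)])
for n in ("scene","top"):
    rep(n+" cap top",near(n,(.577,.054),.09,.076,.09))
    rep(n+" rib",near(n,(.577,.054),.06,.108,.13))
    rep(n+" cover plate",near(n,(.468,-.3),.075,.0045,.014))
    rep(n+" block",near(n,(.468,-.3),.06,.042,.06))
    rep(n+" nose?",near(n,(.468,-.3),.06,.02,.042))
    rep(n+" pan rim",near(n,(.46,.296),.2,.014,.026))
    rep(n+" outlet",near(n,(.656,.042),.04,.02,.065))
print(get_state())
```

```text
scene cap top 1542 [0.5861 0.0657 0.0832] [array([576.,  48.]), array([116.9,  90.7]), np.float64(82.1)]
scene rib 215 [0.5776 0.0506 0.1153] [array([576.1,  48.7]), array([15.4, 59.5]), np.float64(80.7)]
scene cover plate 428 [ 0.4781 -0.2779  0.0081] [array([ 467. , -304.8]), array([115.8,  81.5]), np.float64(88.6)]
scene block 134 [ 0.4696 -0.2959  0.048 ] [array([ 466.3, -298.9]), array([30.7, 46.8]), np.float64(89.5)]
scene nose? 175 [ 0.4829 -0.2883  0.0329] [array([ 478.3, -293.4]), array([23.2, 66.3]), np.float64(65.2)]
scene pan rim 2136 [0.4838 0.2884 0.0224] [array([463.8, 252.4]), array([299.6, 284.2]), np.float64(3.5)]
scene outlet 366 [0.6431 0.046  0.0467] [array([634.7,  38.6]), array([45.8, 37.5]), np.float64(83.1)]
top cap top 1348 [0.5755 0.0459 0.0824] [array([576.5,  49.5]), array([114.1,  90.3]), np.float64(81.7)]
top rib 131 [0.575  0.049  0.1148] [array([576.2,  49.4]), array([14.2, 59.7]), np.float64(80.6)]
top cover plate 699 [ 0.4644 -0.2854  0.0076] [array([ 465.1, -303.5]), array([134.9, 130.2]), np.float64(21.7)]
top block 186 [ 0.4664 -0.2988  0.0473] [
[... 357 characters left out ...]
oat64(80.1)]
{'time_s': 0.8, 'joints': array([ 8.80128721e+01,  2.05422821e+01,  6.83231571e-01, -2.32404372e-03,
       -7.01357612e+01, -1.65051221e+01]), 'qd': array([ 0.03693474, -0.04693566, -0.04330456, -0.03330828,  0.01076125,
       -0.00701038]), 'joint_torque': array([-3.43776992e-04, -5.82281935e+01,  2.93280637e+01,  7.00207561e+00,
        1.25614213e-02, -2.23202790e-05]), 'tcp_pos': array([0.21411058, 0.64012304, 0.22660968]), 'eef_rot': array([-1.79995647e+02,  3.56973605e-03, -1.84930395e+01]), 'contact_force': array([ 0.2516816 ,  0.11619064, -0.05410988]), 'moment': array([ 0.00884548, -0.02928765,  0.00717152]), 'gripper_force': 0.0, 'gripper_width': 0.08737143565333591}
```

View pics/crop0.png

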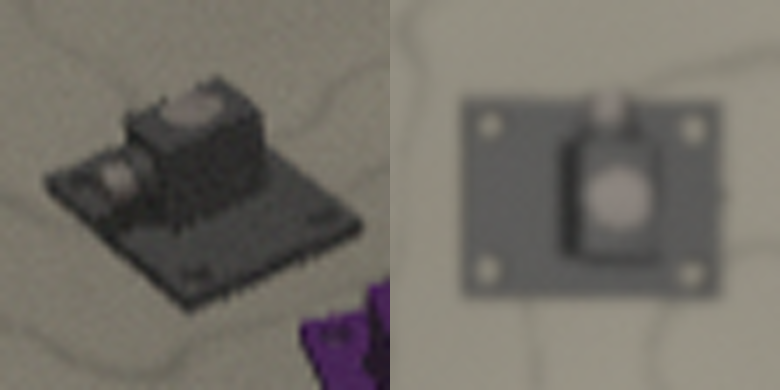

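The crop confirms the grey cover: the valve nose points towards image-up in the top view (+x) and the four holes are at the corners. Estimates: 
- cover (0.467, -0.2995), yaw -1.4
- cap (0.576, 0.049), yaw -8.5
- pan (0.462, 0.291)

I'm moving over the cap rib.

```bash
python3 -m handwheel '[[0,24,-39.5,0,10],[0,24,-39.5,0,10],[0,24,-39.5,0,10],[0,24,-39.5,0,10],[0,24,-39.5,0,10],[0,24,-39.5,0,10],[0,24,-39.5,0,10],[0,24,-39.5,0,10]]'; python3 -m handwheel '[[0,6,-9.5,-1,0],[0,9,-15,-3,0],[0,12,-19.4,-6,0],[0,12.2,-19.6,-8,0],[0,12.2,-19.6,-8,0],[0,12.2,-19.6,-8,0]]'
```

```text
time_s: 1.8
tcp_pos: [0.4552, 0.2425, 0.2269]
eef_rot: [-180.0, -0.0, -8.6]
contact_force: [1.1, 0.3, -0.5]
gripper_width: 0.0882
gripper_force: 0.0
time_s: 2.55
tcp_pos: [0.5763, 0.0489, 0.1467]
eef_rot: [180.0, -0.0, -8.5]
contact_force: [0.4, 1.3, 0.3]
gripper_width: 0.0872
gripper_force: 0.0
```

```bash
python3 -m handwheel '[[0,0,0,-3,0],[0,0,0,-5,0],[0,0,0,-5.8,0],[0,0,0,-5.8,0],[1,0,0,-5.8,0],[1,0,0,-5.8,0],[1,0,0,-5.8,0],[1,0,0,-5.8,0]]' 45; python3 -m handwheel '[[1,0,0,0,0],[1,0,0,0,0],[1,0,0,0,0],[1,0,0,0,0]]'
```

```text
time_s: 3.55
tcp_pos: [0.5762, 0.049, 0.0887]
eef_rot: [-180.0, -0.0, -8.5]
contact_force: [-0.9, -0.3, -0.3]
gripper_width: 0.0533
gripper_force: 0.0
time_s: 4.05
tcp_pos: [0.576, 0.0488, 0.0885]
eef_rot: [180.0, 0.0, -8.5]
contact_force: [0.8, -4.2, -0.3]
gripper_width: 0.0137
gripper_force: 45.0
```

```bash
python3 -m handwheel '[[1,0,0,0.3,0],[1,0,0,0.6,0],[1,0,0,1,0],[1,0,0,1.5,0],[1,0,0,2,0],[1,0,0,2.5,0],[1,0,0,3,0],[1,0,0,3,0]]'
python3 - <<'E'
from h import *
p,d=cap("scene"); C=cloud("scene",np.ones_like(d,bool),d)
cv2.imwrite('pics/lift.png',cv2.resize(p[180:300,200:340],(700,600))[:,:,::-1])
E
```

```text
time_s: 5.05
tcp_pos: [0.5765, 0.0493, 0.1192]
eef_rot: [-180.0, -0.1, -8.5]
contact_force: [0.0, -0.8, -1.5]
gripper_width: 0.0139
gripper_force: 45.0
```

View pics/lift.png

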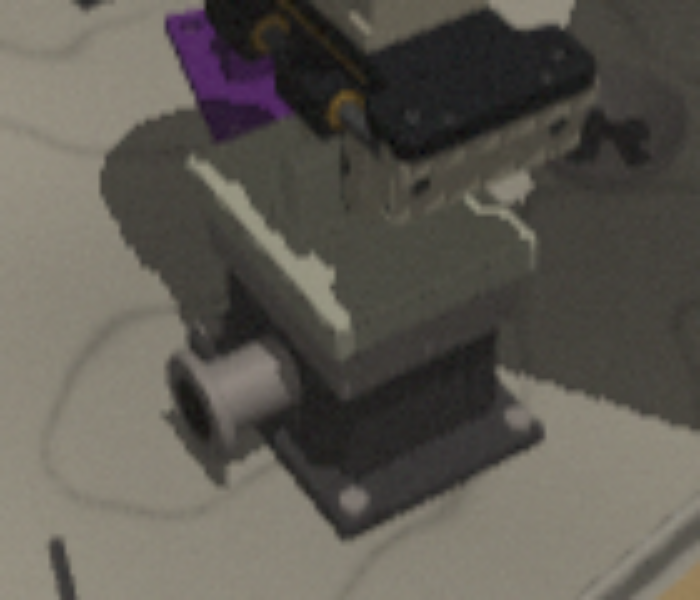

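The cap is clear of the flange: its skirt is about 3 cm above where it sat. Carrying it to the pan.

```bash
python3 -m handwheel '[[1,0,0,2,0],[1,-2,3,3,4],[1,-5,8,3,8],[1,-8,13,3,12],[1,-11,18,2,12],[1,-14,22.5,0,12],[1,-15.1,24.2,-2,12],[1,-15.1,24.2,-4,12]]'; python3 -m handwheel '[[1,0,0,-2,0],[1,0,0,-3.3,0],[1,0,0,-3.8,0],[1,0,0,-4.2,0],[1,0,0,-4.5,0],[1,0,0,-4.6,0],[1,0,0,-4.6,0]]'
```

```text
time_s: 6.1
tcp_pos: [0.4242, 0.2927, 0.078]
eef_rot: [-180.0, -0.0, 3.7]
contact_force: [-0.6, -0.0, -1.7]
gripper_width: 0.0139
gripper_force: 45.0
time_s: 6.98
tcp_pos: [0.4252, 0.2912, 0.0328]
eef_rot: [-180.0, -0.0, 3.5]
contact_force: [0.1, -0.7, -0.7]
gripper_width: 0.0136
gripper_force: 45.0
```

```bash
python3 -m handwheel '[[1,0,0,-0.2,0],[1,0,0,-0.4,0],[1,0,0,-0.55,0],[1,0,0,-0.65,0],[1,0,0,-0.7,0],[1,0,0,-0.7,0]]'
```

```text
time_s: 7.72
tcp_pos: [0.4251, 0.2911, 0.0256]
eef_rot: [-180.0, -0.0, 3.5]
contact_force: [0.5, -0.3, -0.8]
gripper_width: 0.014
gripper_force: 45.0
```

```bash
python3 -m handwheel '[[1,0,0,-0.1,0],[1,0,0,-0.15,0],[1,0,0,-0.15,0]]'
```

```text
time_s: 8.1
tcp_pos: [0.4252, 0.2912, 0.0254]
eef_rot: [-180.0, -0.0, 3.5]
contact_force: [-5.7, -2.0, 15.6]
gripper_width: 0.0138
gripper_force: 45.0
```

Contact with the pan floor (15 N). Releasing, rising, and going over the cover.

```bash
python3 -m handwheel '[[0,0,0,0.1,0],[0,0,0,0.1,0],[0,0,0,0.1,0],[0,0,0,0.1,0],[0,0,0,4,0],[0,0,0,10,0],[0,0,0,15,0],[0,0.5,-6,18,0]]'; python3 -m handwheel '[[0,0.5,-6,0,0],[0,1,-12,0,-4.9],[0,1.5,-18,0,-4.9],[0,2,-24,0,-4.9],[0,2.5,-30,0,-4.9],[0,3,-36,0,-4.9],[0,3.5,-42,0,-4.9],[0,3.7,-48,0,-4.9]]'; python3 -m handwheel '[[0,0,-3,0,0],[0,0,-5,0,0],[0,0,-5,0,0]]'
python3 - <<'E'
from h import *
a=[]
for n in ("scene","top"):
    p,d=cap(n); np.savez(f'{n}1.npz',p=p,d=d)
    cv2.imwrite(f'pics/{n}1.png',p[:,:,::-1])
    for q in ("pump_hole0","cap"):
        for f in finder.cut_out(n,q):
            print(n,q,round(f['p'],2),np.round(f['pixel'],1),f['region'].sum())
    C=cloud(n,np.ones_like(d,bool),d)
    def rep(t,c,r,z0,z1):
        m=(np.hypot(C[:,0]-c[0],C[:,1]-c[1])<r)&(C[:,2]>z0)&(C[:,2]<z1);
        if m.sum()>5: print(n,t,m.sum(),np.round(np.median(C[m],0),4),[np.round(x,1) for x in rect(C[m])])
    rep("face",(.577,.049),.08,.076,.086)
    rep("captop",(.425,.291),.08,.013,.03); rep("caprib",(.425,.291),.06,.045,.06)
    rep("block",(.467,-.3),.05,.043,.055)
print(get_state()['tcp_pos'])
f=np.load('top1.npz')['p'][165:235,215:305]; s=np.load('scene1.npz')['p'][195:285,225:315]
cv2.imwrite('pics/face.png',np.hstack([cv2.resize(s,(400,400),interpolation=2),cv2.resize(f,(400,400),interpolation=2)])[:,:,::-1])
E
```

```text
time_s: 9.1
tcp_pos: [0.431, 0.2375, 0.2047]
eef_rot: [-179.9, -0.2, 3.7]
contact_force: [1.2, -0.9, 0.3]
gripper_width: 0.0859
gripper_force: 0.0
time_s: 10.1
tcp_pos: [0.4667, -0.2467, 0.2019]
eef_rot: [180.0, -0.0, -1.4]
contact_force: [1.3, -0.5, -0.6]
gripper_width: 0.0876
gripper_force: 0.0
time_s: 10.48
tcp_pos: [0.4663, -0.2957, 0.2013]
eef_rot: [-180.0, 0.1, -1.5]
contact_force: [-0.5, 0.4, -0.3]
gripper_width: 0.0877
gripper_force: 0.0
scene pump_hole0 0.9 [271.8 249.3] 3555
scene cap 0.6 [411.9 283.3] 2534
scene face 1531 [0.5776 0.0523 0.0803] [array([575.2,  47.9]), array([108.7,  82.3]), np.float64(82.0)]
scene captop 2034 [0.4328 0.3006 0.0206] [array([424.6, 289.7]), array([ 94.1, 116.2]), np.float64(3.3)]
scene caprib 227 [0.4276 0.292  0.053 ] [array([424.4, 290.7]), array([62.1, 14.8]), np.float64(4.0)]
scene block 132 [ 0.4683 -0.2964  0.0479] [array([ 467.2, -299.3]), array([30.7, 45. ]), np.float64(86.3)]
top pump_hole0 0.57 [260.  201.2] 1816
top pump_hole0 0.29 [171.1 237.8] 6600
top cap 0.62 [168.4 256.3] 1388
top face 1125 [0.5768 0.0487 0.0795] [array([576.5,  49.3]), array([103.9,  80.2]), np.float64(81.5)]
top captop 1227 [0.4254 0.283  0.0193] [array([425.1, 290.9]), array([ 90.6, 116.5]), np.float64(3.8)]
top caprib 127 [0.4269 0.2899 0.0507] [array([424.6, 290.5]), array([59. , 15.3]), np.float64(1.3)]
[ 0.46696359 -0.29393386  0.20214158]
```

View pics/scene1.png

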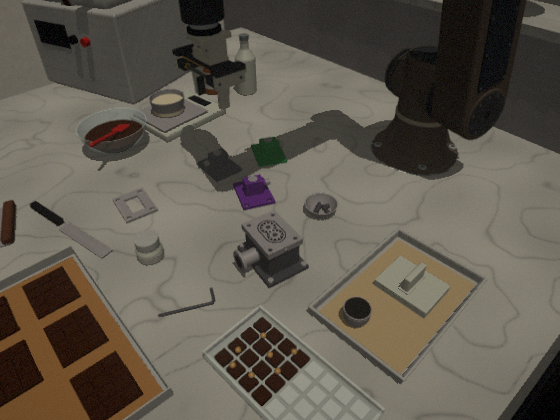

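View pics/face.png

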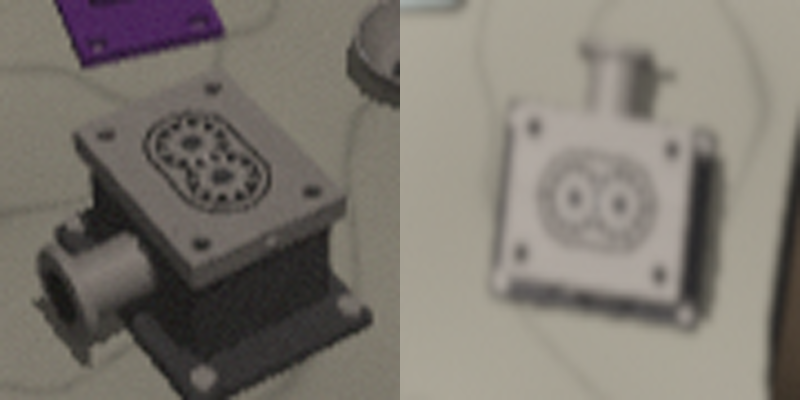

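The picture shows the cap flat and upright in the pan at (412,283), with the ferrule and the other things unmoved. The pump face is open with its holes visible. Descending to the cover, and refining the pump pose from the hole pixels.

```bash
python3 -m handwheel '[[0,0,0,-5,0],[0,0,0,-9,0],[0,0,0,-12,0],[0,0,0,-13,0],[0,0,0,-13,0],[0,0,0,-13,0]]'
cat > fit.py <<'E'
from h import *
from scipy.optimize import least_squares
L=np.array([[29,41],[-29,41],[-29,-41],[29,-41]])/1000.
def holes(th,z):
    c,s=np.cos(th[2]),np.sin(th[2]); return np.c_[L@np.array([[c,s],[-s,c]])+th[:2],np.full(4,z)]
def fit(n,p,th0,z,idx=range(4),w=4,it=3):
    g=cv2.cvtColor(p,cv2.COLOR_RGB2GRAY).astype(float); th=np.array(th0,float); idx=list(idx)
    for _ in range(it):
        obs=[]
        for u,v in proj(n,holes(th,z))[idx]:
            a,b=int(round(u)),int(round(v)); q=g[b-w:b+w+1,a-w:a+w+1]
            wt=np.clip(np.median(q)-6-q,0,None); Y,X=np.mgrid[b-w:b+w+1,a-w:a+w+1]
            wt=wt*(np.hypot(X-u,Y-v)<w); obs.append([(wt*X).sum()/wt.sum(),(wt*Y).sum()/wt.sum()])
        obs=np.array(obs); s=least_squares(lambda t:(proj(n,holes(t,z))[idx]-obs).ravel(),th); th=s.x
    return th,np.round(np.linalg.norm(s.fun.reshape(-1,2),axis=1),2)
E
python3 - <<'E'
from fit import *
for n in ("scene","top"):
    th,e=fit(n,np.load(n+'1.npz')['p'],(.5762,.0488,np.radians(-8.3)),.08)
    print(n,np.round(th[:2],4),np.degrees(th[2]).round(2),e)
print(get_state()['tcp_pos'])
E
```

```text
time_s: 11.52
tcp_pos: [0.4678, -0.2948, 0.0733]
eef_rot: [180.0, -0.1, -1.4]
contact_force: [0.1, -0.8, 1.2]
gripper_width: 0.0874
gripper_force: 0.0
scene [0.5749 0.0476] -8.35 [0.05 0.06 0.11 0.09]
top [0.5756 0.0487] -8.45 [0.09 0.16 0.04 0.06]
[ 0.46779749 -0.29481994  0.07330993]
```

```bash
python3 -m handwheel '[[0,0,-0.45,-2,0],[0,0,-0.45,-4,0],[0,0,-0.45,-5,0],[0,0,-0.45,-5.6,0],[0,0,-0.45,-5.6,0],[1,0,-0.45,-5.6,0],[1,0,-0.45,-5.6,0],[1,0,-0.45,-5.6,0]]' 50; python3 -m handwheel '[[1,0,0,0,0],[1,0,0,0,0],[1,0,0,0,0],[1,0,0,0,0]]'
```

```text
time_s: 12.52
tcp_pos: [0.467, -0.2992, 0.0162]
eef_rot: [180.0, -0.0, -1.4]
contact_force: [0.5, 0.1, 0.6]
gripper_width: 0.0634
gripper_force: 0.0
time_s: 13.02
tcp_pos: [0.4668, -0.2992, 0.0159]
eef_rot: [180.0, 0.0, -1.4]
contact_force: [-0.7, -0.2, -0.4]
gripper_width: 0.03
gripper_force: 50.0
```

```bash
python3 -m handwheel '[[1,0,0,1,0],[1,0,0,4,0],[1,0,0,8,0],[1,0,0,12,0],[1,1,3,14,-2],[1,2.5,8,14,-4],[1,4,13,14,-7],[1,5.5,18,14,-7]]'; python3 -m handwheel '[[1,1.5,5,0,0],[1,3,10,0,0],[1,4.2,13.5,0,0],[1,5,16,0,0],[1,5.3,16.8,-1,0],[1,5.3,16.8,-2,0],[1,5.3,16.8,-2,0],[1,5.3,16.8,-2,0]]'
python3 - <<'E'
from h import *
for n in ("scene","top"):
    p,d=cap(n); np.savez(f'{n}2.npz',p=p,d=d)
s=np.load('scene2.npz')['p'][180:285,220:325]; f=np.load('top2.npz')['p'][155:245,210:315]
cv2.imwrite('pics/hover.png',np.hstack([cv2.resize(s,(400,400),interpolation=2),cv2.resize(f,(400,400),interpolation=2)])[:,:,::-1])
print(get_state()['tcp_pos'])
E
```

```text
time_s: 14.02
tcp_pos: [0.5216, -0.1175, 0.1564]
eef_rot: [-180.0, -0.0, -8.5]
contact_force: [-0.0, 0.2, -4.8]
gripper_width: 0.0297
gripper_force: 50.0
time_s: 15.02
tcp_pos: [0.5746, 0.0479, 0.1359]
eef_rot: [180.0, 0.0, -8.5]
contact_force: [0.4, -0.4, -2.8]
gripper_width: 0.0299
gripper_force: 50.0
[0.57491117 0.04825993 0.13632586]
```

View pics/hover.png

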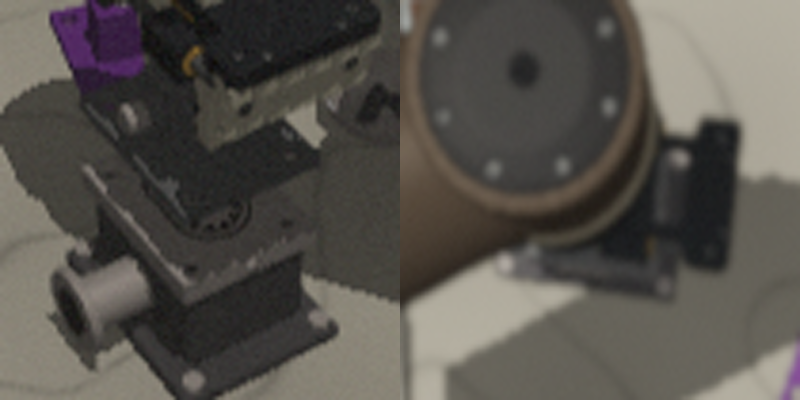

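The left half (scene) shows the cover held level over the face, nose on the outlet side, plate corner at about (195,225). The top view is blocked by the arm. Now comparing edges in the pump frame with the scene camera, before and after.

```bash
cat > edge.py <<'E'
from fit import *
def edges(d,z,ctr,yaw,tag,n="scene"):
    C=cloud(n,np.ones_like(d,bool),d); c,s=np.cos(yaw),np.sin(yaw)
    m=(np.hypot(C[:,0]-ctr[0],C[:,1]-ctr[1])<.09)&(abs(C[:,2]-z)<.0045); C=C[m]
    q=(C[:,:2]-ctr)@np.array([[c,-s],[s,c]])*1000
    a=np.abs(q)
    out=[]
    for k,j,sg in ((0,1,1),(0,1,-1),(1,0,1),(1,0,-1)):
        v=[]; cs=[]
        for t in range(-36 if k==1 else -48,(37 if k==1 else 49),4):
            e=(abs(q[:,j]-t)<2)
            if e.sum()>8: v.append((sg*q[e,k]).max()); cs.append(t)
        out.append((np.round(np.median(v),1),np.round(v,0).astype(int).tolist()))
    print(tag,len(C),"z",np.median(C[:,2]).round(4)); [print(l,*o) for l,o in zip(('+x','-x','+y','-y'),out)]
    return C
E
python3 - <<'E'
from edge import *
th=np.array([.575,.0477]); y=np.radians(-8.4)
edges(np.load('scene1.npz')['d'],.08,th,y,'pump')
C=edges(np.load('scene2.npz')['d'],.128,th,y,'cover')
A=np.c_[C[:,:2],np.ones(len(C))]; print('tilt deg',np.degrees(np.linalg.lstsq(A,C[:,2],rcond=None)[0][:2]).round(2))
# cover holes in scene image: +y ones at plate top z .128
for idx in ([0,1],[0,1,3]):
  try:
    t,e=fit("scene",np.load('scene2.npz')['p'],(.575,.0477,y),.128,idx); print(np.round(t[:2],4),np.degrees(t[2]),e)
  except Exception as ex: print(ex)
p=np.load('scene2.npz')['p']; im=cv2.resize(p[190:250,220:320],(800,480),interpolation=2); im=cv2.convertScaleAbs(im,alpha=2.2)
for z,col in ((.128,(255,0,0)),(.08,(0,255,0))):
  for u,v in proj("scene",holes((*th,y),z)): cv2.circle(im,(int((u-219.5)*8),int((v-189.5)*8)),3,col,-1)
cv2.imwrite('pics/zoom.png',im[:,:,::-1])
E
```

```text
pump 1542 z 0.0803
+x 40.0 [40, 41, 40, 40, 41, 40, 40, 40, 39, 41, 40, 40, 41, 41, 40, 40, 40, 40, 40, 40, 40, 40, 39, 40, 40]
-x 39.6 [40, 40, 41, 40, 39, 38, 40, 40, 40, 38, 40, 40, 40, 40, 40, 39, 41, 39, 39, 40, 39, 39, 39, 39, 38]
+y 52.8 [52, 52, 54, 53, 53, 53, 54, 53, 52, 53, 54, 52, 52, 53, 53, 53, 52, 53, 53]
-y 52.1 [50, 52, 54, 53, 50, 51, 54, 50, 53, 52, 51, 52, 53, 51, 52, 53, 51, 54, 52]
cover 857 z 0.1281
+x 38.6 [38, 39, 38, 38, 37, 38, 38, 39, 39, 39, 39, 38, 39, 38, 38, 39, 39, 39, 39, 39, 39]
-x -2.0 [-1, -6, -6, -16, -28, -22, -20, -21, -21, -21, -21, -2, 40, 41, 40, 40, 40, 41, 40, 42, 41]
+y 52.4 [53, 53, 52, 52, 52, 53, 51, 52, 52, 52, 53, 53, 52, 53, 52, 52, 51, 52, 52]
-y 49.8 [-19, -20, -19, -18, -19, -20, -21, -21, -20, 53, 52, 53, 52, 52, 52, 50, 53, 50, 51]
tilt deg [-0.37 -0.28]
Residuals are not finite in the initial point.
Residuals are not finite in the initial point.fit.py:13: RuntimeWarning: invalid value encountered in scalar divide
  wt=wt*(np.hypot(X-u,Y-v)<w); obs.append([(wt*X).sum()/wt.sum(),(wt*Y).sum()/wt.sum()])
```

View pics/zoom.png

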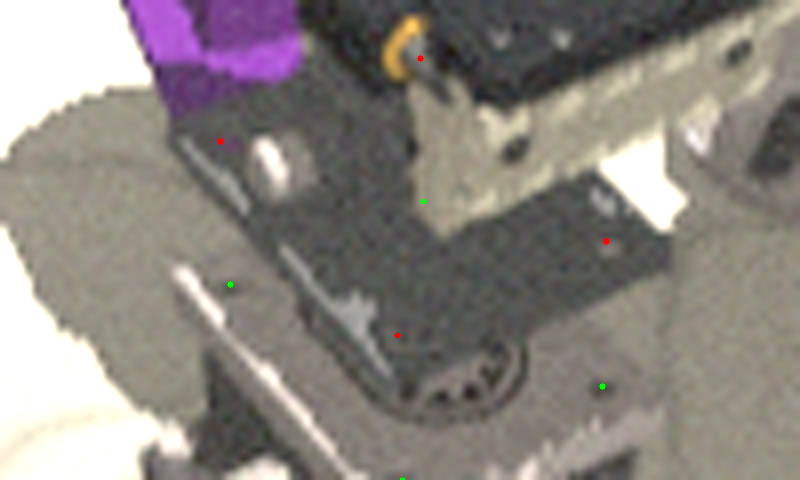

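The red predictions sit on the visible holes to within about 1.5 mm, with the plate about 1.2 mm short in +x. Correcting that and lowering to about 15 mm.

```bash
python3 -m handwheel '[[1,0.12,0.02,-0.5,0],[1,0.12,0.02,-1.2,0],[1,0.12,0.02,-1.8,0],[1,0.12,0.02,-2.2,0],[1,0.12,0.02,-2.5,0],[1,0.12,0.02,-2.5,0],[1,0.12,0.02,-2.5,0],[1,0.12,0.02,-2.5,0]]'
python3 - <<'E'
from edge import *
p,d=cap("scene"); th=np.array([.575,.0477]); y=np.radians(-8.4)
edges(d,.103,th,y,'cover')
s=get_state(); print(s['tcp_pos'],s['eef_rot'],s['contact_force'],s['gripper_width'])
im=cv2.convertScaleAbs(cv2.resize(p[195:255,220:320],(800,480),interpolation=2),alpha=2.2)
for u,v in proj("scene",holes((*th,y),.103)): cv2.circle(im,(int((u-219.5)*8),int((v-194.5)*8)),3,(255,0,0),-1)
cv2.imwrite('pics/final.png',im[:,:,::-1])
E
```

```text
time_s: 16.12
tcp_pos: [0.5761, 0.0491, 0.1112]
eef_rot: [-180.0, -0.0, -8.4]
contact_force: [-0.2, -0.4, -3.9]
gripper_width: 0.0296
gripper_force: 50.0
cover 827 z 0.1033
+x 40.0 [38, 40, 40, 40, 40, 40, 40, 39, 40, 40, 40, 40, 40, 39, 41, 39, 40, 40, 40, 41, 40, 40]
-x -6.9 [-3, -5, -8, -10, -17, -26, -32, -23, -21, -22, -23, -23, -8, -6, 36, 39, 38, 39, 39, 39, 38, 39]
+y 53.7 [54, 54, 54, 53, 53, 53, 54, 53, 53, 54, 54, 55, 54, 53, 54, 54, 54, 54, 53]
-y -20.7 [-21, -22, -26, -23, -22, -24, -22, -24, -22, -22, 49, 50, 50, 50, 50, 51, 52, 50, 50]
[0.57608915 0.04909252 0.11115082] [-1.79991126e+02 -1.83358639e-02 -8.39304373e+00] [-0.65393052  0.64943897 -3.54427175] 0.029731277118814525
```

View pics/final.png

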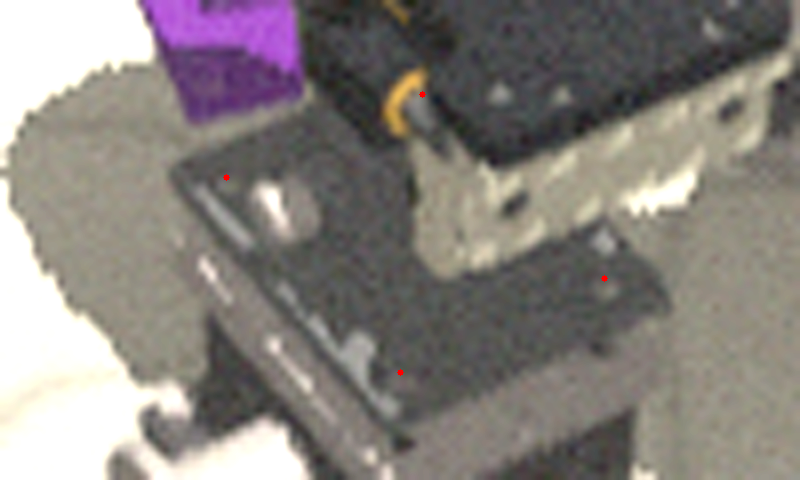

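x now matches (40.0 against 40.0). y is about 1 mm too far, so I'm trimming it.

```bash
python3 -m handwheel '[[1,0,-0.08,0,0],[1,0,-0.08,0,0],[1,0,-0.08,0,0],[1,0,-0.08,0,0],[1,0,-0.08,0,0],[1,0,-0.08,0,0]]'
python3 - <<'E'
from edge import *
p,d=cap("scene")
edges(d,.103,np.array([.575,.0477]),np.radians(-8.4),'cover')
print(get_state()['tcp_pos'])
E
```

```text
time_s: 16.92
tcp_pos: [0.5759, 0.0483, 0.1109]
eef_rot: [180.0, 0.0, -8.4]
contact_force: [-0.1, 0.1, -3.6]
gripper_width: 0.0296
gripper_force: 50.0
cover 810 z 0.1031
+x 39.8 [39, 40, 40, 38, 40, 40, 40, 39, 41, 40, 40, 40, 40, 40, 40, 41, 40, 39, 40, 41, 40]
-x -6.4 [-3, -5, -8, -10, -21, -33, -23, -22, -23, -22, -22, -8, -6, 40, 40, 38, 39, 39, 39, 39, 40]
+y 52.7 [53, 53, 53, 53, 53, 52, 54, 52, 53, 53, 53, 53, 53, 53, 52, 53, 53, 52, 54]
-y 50.5 [-23, -23, -21, -23, -22, -24, -23, -23, -24, 53, 51, 52, 52, 52, 52, 51, 51, 50, 52]
[0.57594738 0.04825731 0.11092567]
```

The edges now match the pump's (39.8 against 40.0 and 52.7 against 52.8), at a hover height of 15 mm. Handing in.

```bash
python3 -c "
from plant import r; print(r.close_job())"
```

```text
the job is handed in; nothing more can be done
None
```

The cap lies flat and right way up in the pan, and the arm is still holding the cover level about 15 mm above the pump face, nose on the outlet side, edges matching the pump's to a fraction of a millimetre on the sides the camera could see; the job was handed in at about 17 s.

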